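Lock the stop screw of the hose press stand

ROBOT

A 6-joint arm with a two-finger parallel gripper is mounted at the origin on the work surface. World frame = base frame: x ahead of the robot, y to its left, z up, the work surface at z = 0. Lengths are in mm, angles in rad, forces in N, time in s.
With the tool pointing down it reaches from about 275 to 825 mm from the base axis. Payload 4.9 kg.
Tool frame: the origin (TCP) lies midway between the tips of the shut fingers; the grasp point (between the pads) lies 19 mm behind it (bot.grasp_offset is the distance from the TCP to the grasp point, in mm); x points along the fingers, y is the direction in which the jaws open and shut, and the axes are right-handed (so a half turn about x gives the same grasp; the last joint's range is limited). The gripper opens to 85 mm and grips with 20 to 120 N. Pads are 22 mm wide; open, the fingers measure 114 mm over their backs; the gripper's body (76 mm by 85 mm) begins 54 mm behind the grasp point. The pads swing forward as they close: fully open they stand 13 mm farther back than shut.
Start: joints at [1.092, 0.326, -0.193, 1.052, 0, 1.437], TCP at [185.9, 517.648, 231.281] pointing down, gripper open.
Joint ranges: [-2.65, 2.65], [-0.97, 1.79], [-1.3, 1.35], [-1.93, 2.1], [-1.47, 1.37], [-3.14, 3.14]. Speed limits (rad/s): [2.57, 2.57, 3.14, 3.14, 3.14, 3.14].

INTERFACE

Orientations are given as a unit quaternion [x, y, z, w].
In Python, from station import bot gives the robot as it stands. The module is installed in compiled form; this text tells all that it offers.
- The arm moves only by the tool step_arm, never from a script. Its argument "rows" is a list that holds one entry, the list of rows, each a list of 7 numbers: the closure, from 0 (fully open) to 1 (shut), then the shift along the tool's x, y, z in m, then the turn, a rotation vector about the tool's x, y, z in rad. A call has 1 to 8 rows; each row shifts and turns the pose as measured when the row begins, along the tool's axes as they then stand; what a row does not reach is not made up. A row lasts 1/8 s, in which the tool goes at most 62.5 mm and 10.7 degrees, less where a joint would pass 70% of its speed; a pose out of reach is approached as far as the arm can. A call with a gripper value outside its range is refused whole. The fingers move at their own pace and stop on an object; the grip force is fixed at half the most. Time passes only in rows, so rows that do not move let the fingers close. It gives the time, the measured TCP pose, the force and the opening at its end, in the units of the state.
- bot.read_state(): the state, without advancing time (a new reading comes with each control period).
- bot.get_image(name): name is "scene" or "top" or "wrist"; returns a dict with "img" (400x640x3 uint8, red, green, blue), "fov_y" (degrees; the focal length in pixels is half the picture's height over the tangent of half this angle, whatever the lens; pixels are square), "cx", "cy" (the principal point, pixels), "R" (3x3) and "t" (3): a world point X has camera coordinates R X + t; the wrist camera has in their place "T_tool_cam" (4x4, takes a point from camera to tool coordinates, whose origin is the TCP and whose axes are the tool frame's). Camera axes: x right, y down, z forward; pixel columns grow to the right and rows downward; lengths in mm; the calibration is good to about 2 mm. A picture is of the moment at which its call begins: read the wrist's pose just before it. There is no depth.
- bot.finish_job(): hands the job in, once; it reports no verdict.
The state is a dict: "clock": time; "joints": joint angles; "qvel": joint speeds; "tau": joint torques, N m; "tool_pos": TCP position; "eef_rot": TCP orientation; "contact_force": force on the tool from outside, world axes, zero at the start; "ft_torque": the same for the moment, N m; "opening": finger opening in mm.
Only numpy, scipy, OpenCV 4.12 (cv2) and the standard library are available. Lean on these libraries where they do the work, as an engineer would, in place of code of your own. Each camera call takes 0.05 s, during which the arm holds its last target.

TASK

Lay the wide-jawed holding spanner flat over the square lower nut of the stop screw, with its handle down between the two posts so that the nut cannot turn, and leave it there. Then turn the winged jam nut above it clockwise (seen from above) until it is tight against its stop, in line with the spanner's handle.

Things in the scene. Friction and masses are not known exactly. Their poses are not given: they have to be found in the camera images.
- spanner: Flat steel spanner with the WIDE 58 mm jaw (another has 26 mm), black handle, 0.3-0.5 kg. Origin: underside, middle of the jaw; handle towards -x, z up. Two prongs 14 mm wide, 16 high, x = -40 to 36 mm; crosspiece 86 mm wide, 16 high, x = -62 to -40; handle 20 mm wide, 28 high, x = -62 to -202, 22 mm end cap to -211. Balances near x = -85 mm: grip there.
- stand: Fixed red plate, top at z = 20 mm, x = -197 to 53, y = -60 to 60 mm. Origin: on the bench, on the upright stop screw's axis. Two steel posts, 14 mm diameter, tops at z = 65 mm, at x = -165, y = -27 and 27 mm: the handle goes between them. Seated, the spanner lies flat on the plate, jaw round the lower nut, axes as the stand's, origin at about (0, 0, 20) mm.
- lower_nut (a joint): Turn of the square steel lower nut, rad, clockwise from above; 0 at the start, two faces parallel to the stand's x. 52 x 52 mm, straight sides up to z = 37 mm over the bench, then sloping in to 36 x 36 mm at z = 47. It turns freely and the jam nut drags it round; held by the spanner it has up to about 0.2 rad of play.
- jam_nut (a joint): Turn of the steel jam nut on the lower nut, rad, clockwise from above: 0-0.35 at the start, 1.0 tight. Foot 34 mm diameter, z = 47-57 mm over the bench; above it a flat wing to grip, 36 mm long, 14 thick, up to z = 94; screw end at z = 100. Wing's long direction: (1.0 - jam_nut - lower_nut) rad from the stand's x, counterclockwise. Takes 0.2 N m; stays as left.

How it is judged:
By the outcome, as a careful person would: the job done as asked, in the order asked, and still so for the second after the job is handed in, with the robot touching nothing.
It also fails if it takes over 54 s, if anything falls off the work surface, if the arm or the gripper's body presses on something with over 40 N, if the wrist force passes 120 N, or if a joint passes its speed limit or range.

## Working session

There is one attempt and no reset: what is moved stays moved. The work goes in short steps, Python scripts to look and compute and a tool call to move; the robot and the scene stay as the last step left them, time stands still between calls to the robot, and variables do not carry over. Pictures are saved under pics/ and viewed, and the job is handed in when it is done.

Besides the shell and the picture viewer there is one more tool, called after "Emit:" in YAML: its name, and indented under it one key for each argument. step_arm: Moves the arm, as the interface text tells. Its arguments: {"type":"object","properties":{"rows":{"type":"array","items":{"type":"array","items":{"type":"array","items":{"type":"number"}}}}},"required":["rows"]}

```bash
mkdir -p pics; cat > h.py <<'E'
from station import bot
import numpy as np, cv2
from scipy.spatial.transform import Rotation as Rn
def grab(name,fn):
    s=bot.read_state(); d=bot.get_image(name)
    cv2.imwrite('pics/'+fn+'.png',cv2.cvtColor(d['img'],cv2.COLOR_RGB2BGR))
    f=200/np.tan(np.radians(d['fov_y'])/2)
    if name=='wrist':
        T=np.eye(4);T[:3,:3]=Rn.from_quat(s['eef_rot']).as_matrix();T[:3,3]=s['tool_pos']
        C=T@np.array(d['T_tool_cam']); R=C[:3,:3].T; t=-R@C[:3,3]
    else: R=np.array(d['R']);t=np.array(d['t'])
    np.savez('pics/'+fn+'.npz',R=R,t=t,f=f,cx=d['cx'],cy=d['cy'])
    return s
def cam(fn): return np.load('pics/'+fn+'.npz')
def back(fn,uv,z):
    c=cam(fn); d=c['R'].T@np.array([(uv[0]-c['cx'])/c['f'],(uv[1]-c['cy'])/c['f'],1]); o=-c['R'].T@c['t']
    return (o+d*(z-o[2])/d[2]).round(1)
def proj(fn,X):
    c=cam(fn); p=c['R']@np.array(X)+c['t']; return (c['f']*p[:2]/p[2]+[c['cx'],c['cy']]).round(1)
def crop(fn,x0,y0,x1,y1,k,out,pts=[]):
    i=cv2.imread('pics/'+fn+'.png')
    i=cv2.resize(i[y0:y1,x0:x1],None,fx=k,fy=k,interpolation=cv2.INTER_CUBIC)
    for p in pts: cv2.circle(i,(int((p[0]-x0+.5)*k),int((p[1]-y0+.5)*k)),2,(0,255,255),-1)
    cv2.imwrite('pics/'+out+'.png',i)
E
python3 - <<'E'
from h import *
for n in ['scene','top','wrist']: s=grab(n,n+'0')
print(s['clock'],s['tool_pos'],s['eef_rot'],s['opening'],bot.grasp_offset)
E
```

```text
0.1 [185.63264728 517.13656685 230.58633111] [ 0.12074598  0.69679473 -0.12183262  0.69645842] 85.2394295074944 18.700000000000003
```

View pics/scene0.png

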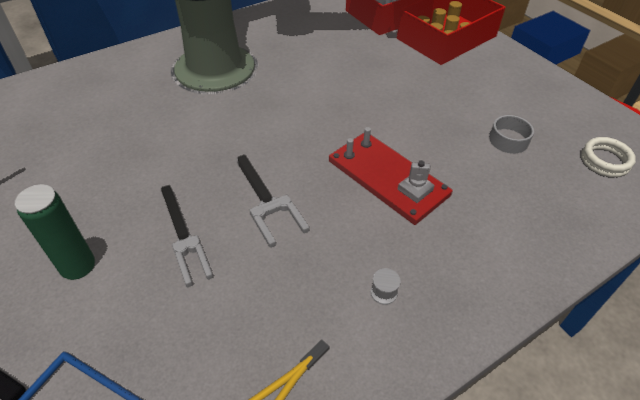

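View pics/top0.png

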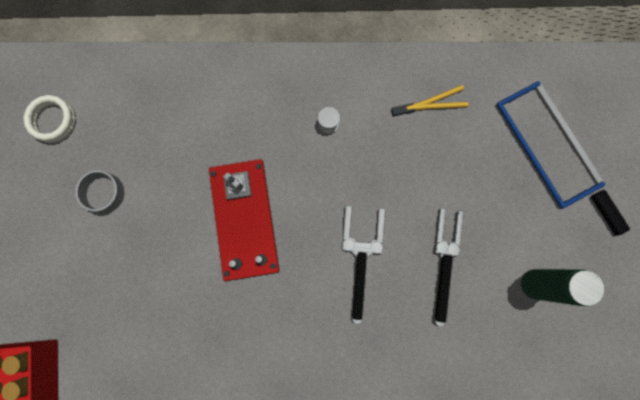

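View pics/wrist0.png

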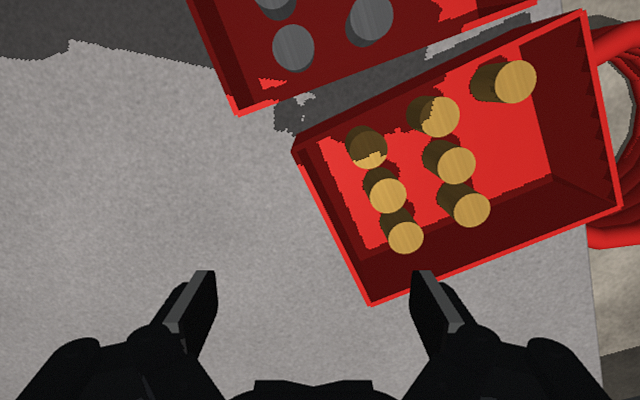

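The wide spanner is in the top view around (362,247), with its jaw at rows 207–245 and handle down to (357,321). The stand is at (244,220), its nut at (236,184) and its posts at (235,264) and (260,260). Next I'll enlarge both.

```bash
python3 - <<'E'
from h import *
crop('top0',325,195,400,330,4.4,'a'); crop('top0',195,150,290,290,4.2,'b')
i=np.hstack([cv2.resize(cv2.imread('pics/a.png'),(330,594)),cv2.resize(cv2.imread('pics/b.png'),(403,594))]);cv2.imwrite('pics/ab.png',i)
for uv,z in [((348,208),16),((380,209),16),((357,321),14),((236,184),47),((210,168),20),((262,160),20),((279,270),20),((224,280),20)]: print(uv,back('top0',uv,z))
E
```

```text
(348, 208) [602.2 -89.5  16. ]
(380, 209) [ 600.5 -158.3   16. ]
(357, 321) [ 364.6 -108.    14. ]
(236, 184) [647.6 148.6  47. ]
(210, 168) [688.  212.2  20. ]
(262, 160) [706.5  98.6  20. ]
(279, 270) [468.5  56.5  20. ]
(224, 280) [446.6 172.4  20. ]
```

View pics/ab.png

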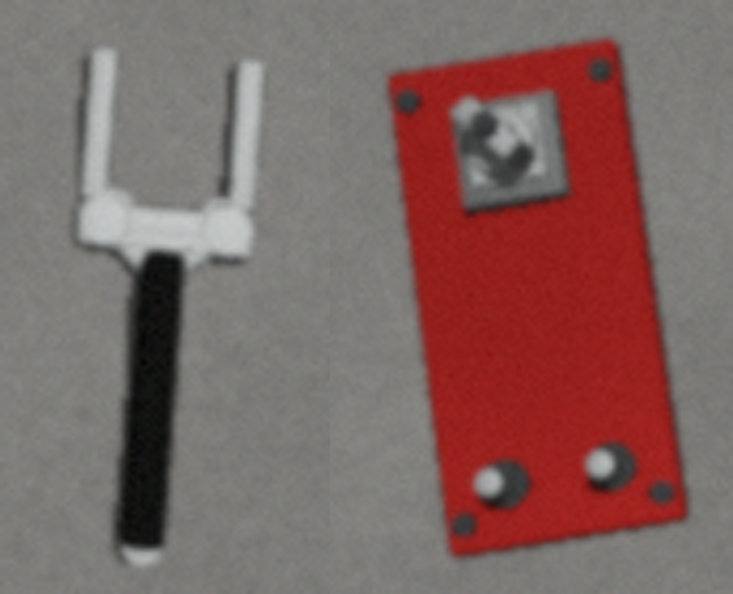

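```bash
cat >> h.py <<'E'
def fit(fn,pts):  # pts: (uv, local xy, worldz); returns x,y,yaw
    L=np.array([p[1] for p in pts],float);W=np.array([back(fn,p[0],p[2])[:2] for p in pts])
    l=L-L.mean(0);w=W-W.mean(0)
    a=np.arctan2((l[:,0]*w[:,1]-l[:,1]*w[:,0]).sum(),(l*w).sum())
    R=np.array([[np.cos(a),-np.sin(a)],[np.sin(a),np.cos(a)]]);o=W.mean(0)-R@L.mean(0)
    return o.round(1),a.round(4),(W-(L@R.T+o)).round(1).tolist()
E
python3 - <<'E'
from h import *
A=lambda x,y:(325+x/4.4-.5,195+y/4.4-.5)
B=lambda x,y:(195+(x-330)/4.243-.5,150+y/4.243-.5)
print(fit('top0',[(A(103,48),(36,36),16),(A(250,61),(36,-36),16),(A(140,562),(-211,0),14),(A(80,243),(-62,43),16),(A(250,257),(-62,-43),16)]))
print(fit('top0',[(B(388,76),(53,60),20),(B(614,40),(53,-60),20),(B(687,515),(-197,-60),20),(B(452,556),(-197,60),20),(B(490,483),(-165,27),65),(B(601,465),(-165,-27),65)]))
E
```

```text
(array([ 570.6, -123. ]), np.float64(-0.0762), [[-1.4, 0.6], [-1.8, 0.5], [1.9, 0.4], [0.4, -2.6], [0.9, 1.1]])
(array([648.4, 149.3]), np.float64(0.1733), [[-1.0, -1.2], [-2.0, 0.7], [2.0, 1.1], [1.4, -0.5], [-0.0, -0.2], [-0.4, 0.2]])
```

```bash
cat >> h.py <<'E'
def plan(p,yaw,n=None,clo=0,show=True):
    """target TCP p, tool down, jaws' axis across direction yaw (tool y horizontal, perp to yaw)"""
    s=bot.read_state(); R0=Rn.from_quat(s['eef_rot']); p0=np.array(s['tool_pos'])
    best=None
    for k in (1,-1):
        y=k*np.array([-np.sin(yaw),np.cos(yaw),0]);x=np.array([0,0,-1.]);M=Rn.from_matrix(np.c_[x,y,np.cross(x,y)])
        rv=(R0.inv()*M).as_rotvec()
        if best is None or np.linalg.norm(rv)<np.linalg.norm(best): best=rv
    d=np.array(p)-p0
    m=n or int(max(np.ceil(np.linalg.norm(d)/60),np.ceil(np.linalg.norm(best)/.18),1))
    print('clock',round(s['clock'],2),'pos',p0.round(1),'err',d.round(1),'rotvec',best.round(3),'F',np.round(s['contact_force'],1),'T',np.round(s['ft_torque'],2),'open',round(s['opening'],1),'q6',round(s['joints'][5],2),'rows',m)
    for i in range(m):
        R=R0*Rn.from_rotvec(best*i/m)
        print([clo]+[float(v) for v in (R.inv().apply(d/m)/1000).round(4)]+[float(v) for v in (best/m).round(3)])
E
python3 - <<'E'
from h import *
plan([440,-118,230],-0.076)
E
```

```text
clock 0.15 pos [185.7 517.2 230.7] err [ 254.3 -635.2   -0.7] rotvec [-0.269 -0.     0.001] F [-0.1 -0.2 -0.2] T [-0.05 -0.02 -0.07] open 85.6 q6 1.44 rows 12
[0, 0.0001, -0.0427, 0.0378, -0.022, -0.0, 0.0]
[0, 0.0001, -0.0435, 0.0369, -0.022, -0.0, 0.0]
[0, 0.0001, -0.0443, 0.0359, -0.022, -0.0, 0.0]
[0, 0.0001, -0.0451, 0.0349, -0.022, -0.0, 0.0]
[0, 0.0001, -0.0459, 0.0339, -0.022, -0.0, 0.0]
[0, 0.0001, -0.0466, 0.0328, -0.022, -0.0, 0.0]
[0, 0.0001, -0.0473, 0.0318, -0.022, -0.0, 0.0]
[0, 0.0001, -0.048, 0.0307, -0.022, -0.0, 0.0]
[0, 0.0001, -0.0487, 0.0296, -0.022, -0.0, 0.0]
[0, 0.0001, -0.0494, 0.0285, -0.022, -0.0, 0.0]
[0, 0.0001, -0.05, 0.0274, -0.022, -0.0, 0.0]
[0, 0.0001, -0.0506, 0.0263, -0.022, -0.0, 0.0]
```

Emit:
step_arm:
  rows:
    - [[0,0,-0.043,0.038,-0.022,0,0],[0,0,-0.0435,0.037,-0.022,0,0],[0,0,-0.044,0.036,-0.022,0,0],[0,0,-0.045,0.035,-0.022,0,0],[0,0,-0.046,0.034,-0.022,0,0],[0,0,-0.0465,0.033,-0.022,0,0],[0,0,-0.047,0.032,-0.022,0,0],[0,0,-0.048,0.031,-0.022,0,0]]

```text
clock: 1.15
tool_pos: [361.6, 85.4, 229.9]
eef_rot: [0.054, 0.704, -0.054, 0.706]
contact_force: [1.9, 1.0, -0.9]
opening: 85.0
```

```bash
python3 - <<'E'
from h import *
plan([440,-118,230],-0.076)
E
```

```text
clock 1.15 pos [361.6  85.4 229.9] err [ 7.840e+01 -2.034e+02  1.000e-01] rotvec [-0.077  0.003  0.001] F [ 1.9  1.  -0.9] T [-0.01 -0.11  0.05] open 85.0 q6 0.19 rows 4
[0, 0.0001, -0.0473, 0.0271, -0.019, 0.001, 0.0]
[0, 0.0001, -0.0478, 0.0262, -0.019, 0.001, 0.0]
[0, 0.0, -0.0483, 0.0253, -0.019, 0.001, 0.0]
[0, 0.0, -0.0488, 0.0244, -0.019, 0.001, 0.0]
```

Tracking is good.

Emit:
step_arm:
  rows:
    - [[0,0,-0.0475,0.027,-0.019,0,0],[0,0,-0.048,0.026,-0.019,0,0],[0,0,-0.048,0.025,-0.019,0,0],[0,0,-0.049,0.0245,-0.019,0,0],[0,0,0,0,0,0,0]]

```text
clock: 1.78
tool_pos: [441.8, -129.3, 230.2]
eef_rot: [0.029, 0.705, -0.029, 0.708]
contact_force: [-0.4, -0.2, 0.0]
opening: 85.4
```

```bash
python3 - <<'E'
from h import *
grab('wrist','w1')
plan([485.8,-116.5,100],-0.076)
for l in [(36,36),(36,-36),(-211,0),(-62,43),(-62,-43)]:
    c,s=np.cos(-.0762),np.sin(-.0762); print(l,proj('w1',[570.6+c*l[0]-s*l[1],-123+s*l[0]+c*l[1],16]))
E
```

```text
clock 1.82 pos [ 440.7 -127.5  230.1] err [  45.1   11.  -130.1] rotvec [-0.004  0.004 -0.   ] F [ 0.5  0.8 -0.4] T [-0.01 -0.01  0.03] open 85.3 q6 -0.36 rows 3
[0, 0.0434, 0.0048, 0.0145, -0.001, 0.001, -0.0]
[0, 0.0434, 0.0048, 0.0146, -0.001, 0.001, -0.0]
[0, 0.0434, 0.0048, 0.0146, -0.001, 0.001, -0.0]
(36, 36) [357. 299.]
(36, -36) [298.7 299.2]
(-211, 0) [329.9  87.7]
(-62, 43) [366.3 225.7]
(-62, -43) [290.9 226.1]
```

View pics/w1.png

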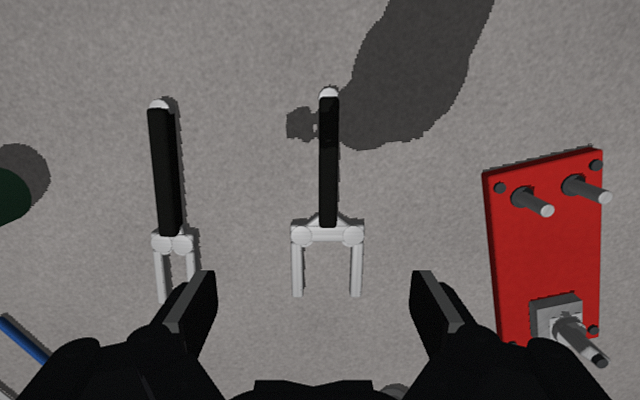

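```bash
python3 - <<'E'
from h import *
c,s=np.cos(.1733),np.sin(.1733)
for l in [(-165,27,65),(-165,-27,65),(0,0,100),(-197,-60,20),(-197,60,20)]:
    print(l,proj('w1',[648.4+c*l[0]-s*l[1],149.3+s*l[0]+c*l[1],l[2]]))
plan([483.5,-116.5,14],-0.076,4)
E
```

```text
(-165, 27, 65) [606.6 198.3]
(-165, -27, 65) [548.6 211.6]
(0, 0, 100) [603.6 364.4]
(-197, -60, 20) [488.4 177.2]
(-197, 60, 20) [604.9 148.9]
clock 1.82 pos [ 440.7 -127.5  230.1] err [  42.8   11.  -216.1] rotvec [-0.004  0.004 -0.   ] F [ 0.5  0.8 -0.4] T [-0.01 -0.01  0.03] open 85.3 q6 -0.36 rows 4
[0, 0.0541, 0.0036, 0.0102, -0.001, 0.001, -0.0]
[0, 0.054, 0.0036, 0.0103, -0.001, 0.001, -0.0]
[0, 0.054, 0.0036, 0.0103, -0.001, 0.001, -0.0]
[0, 0.054, 0.0036, 0.0104, -0.001, 0.001, -0.0]
```

Emit:
step_arm:
  rows:
    - [[0,0.054,0.0035,0.01,0,0,0],[0,0.054,0.0035,0.01,0,0,0],[0,0.054,0.0035,0.01,0,0,0],[0,0.044,0.0035,0.01,0,0,0],[0,0,0,0,0,0,0]]

```text
clock: 2.45
tool_pos: [482.1, -110.3, 20.6]
eef_rot: [0.027, 0.705, -0.026, 0.708]
contact_force: [-1.0, 0.1, 0.2]
opening: 85.7
```

```bash
python3 - <<'E'
from h import *
grab('wrist','w2')
plan([483.5,-116.5,4],-0.076,2)
E
```

```text
clock 2.5 pos [ 483.1 -110.8   22.4] err [  0.4  -5.7 -18.4] rotvec [ 0.002  0.007 -0.001] F [-0.8  0.4 -0.3] T [-0.02  0.01  0.03] open 85.2 q6 -0.3 rows 2
[0, 0.0092, -0.0028, 0.0004, 0.001, 0.003, -0.0]
[0, 0.0092, -0.0028, 0.0004, 0.001, 0.003, -0.0]
```

View pics/w2.png

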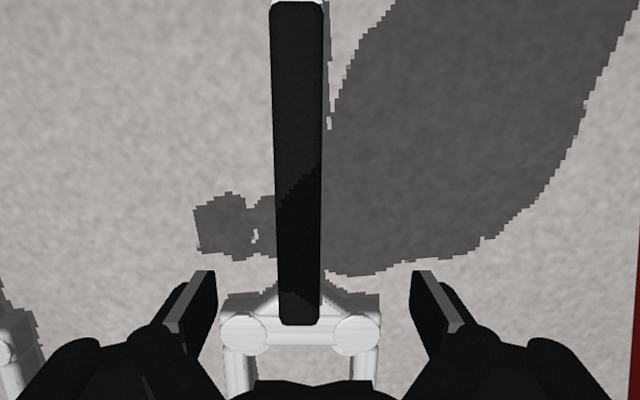

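Emit:
step_arm:
  rows:
    - [[0,0.009,-0.003,0,0,0.004,0],[0,0.009,-0.003,0,0,0.003,0],[0,0,0,0,0,0,0]]

```text
clock: 2.88
tool_pos: [484.9, -117.7, 7.8]
eef_rot: [0.025, 0.705, -0.026, 0.709]
contact_force: [0.4, -0.1, 0.5]
opening: 85.5
```

Emit:
step_arm:
  rows:
    - [[1,0,0,0,0,0,0],[1,0,0,0,0,0,0],[1,0,0,0,0,0,0],[1,0,0,0,0,0,0],[1,0,0,0,0,0,0],[1,0,0,0,0,0,0],[1,0,0,0,0,0,0],[1,0,0,0,0,0,0]]

```text
clock: 3.88
tool_pos: [485.9, -118.4, 9.4]
eef_rot: [0.025, 0.704, -0.027, 0.71]
contact_force: [-1.1, 0.1, 0.8]
opening: 18.7
```

```bash
python3 - <<'E'
from h import *
plan([483.5,-116.5,4],-0.076,1)
E
```

```text
clock 3.88 pos [ 485.9 -118.4    9.4] err [-2.4  1.9 -5.4] rotvec [0.002 0.008 0.002] F [-1.1  0.1  0.8] T [ 0.05  0.01 -0.05] open 18.7 q6 -0.31 rows 1
[0, 0.0054, 0.0017, -0.0026, 0.002, 0.008, 0.002]
```

Emit:
step_arm:
  rows:
    - [[0.5,0,0,0,0,0,0],[0.5,0,0,0,0,0,0],[0.5,0.005,0.001,-0.002,0,0.008,0],[0.5,0.004,0,0,0,0,0],[0.5,0,0,0,0,0,0]]

```text
clock: 4.5
tool_pos: [483.6, -117.1, -0.6]
eef_rot: [0.025, 0.707, -0.027, 0.706]
contact_force: [0.8, 0.6, -0.4]
opening: 42.5
```

```bash
python3 - <<'E'
from h import *
plan([483.5,-116.5,1],-0.076,1)
E
```

```text
clock 4.5 pos [ 483.6 -117.1   -0.6] err [-0.1  0.6  1.6] rotvec [ 0.002 -0.001  0.002] F [ 0.8  0.6 -0.4] T [-0.01 -0.04  0.03] open 42.5 q6 -0.31 rows 1
[0, -0.0016, 0.0005, -0.0002, 0.002, -0.001, 0.002]
```

Emit:
step_arm:
  rows:
    - [[1,-0.003,0,0,0,0,0],[1,0,0,0,0,0,0],[1,0,0,0,0,0,0],[1,0,0,0,0,0,0],[1,0,0,0,0,0,0]]

```text
clock: 5.12
tool_pos: [483.6, -117.2, 2.9]
eef_rot: [0.025, 0.707, -0.027, 0.706]
contact_force: [0.1, -0.8, 0.8]
opening: 19.1
```

Emit:
step_arm:
  rows:
    - [[1,-0.02,0,0,0,0,0],[1,-0.04,0,0,0,0,0],[1,-0.055,0,0,0,0,0],[1,-0.055,0,0,0,0,0],[1,0,0,0,0,0,0]]

```text
clock: 5.75
tool_pos: [480.6, -115.3, 173.9]
eef_rot: [0.027, 0.71, -0.025, 0.703]
contact_force: [0.5, -1.0, -5.1]
opening: 18.8
```

```bash
python3 - <<'E'
from h import *
grab('wrist','w3');grab('scene','s3')
c,s=np.cos(.1733),np.sin(.1733)
plan([648.4-87*c,149.3-87*s,175],.1733,clo=1)
E
```

```text
clock 5.85 pos [ 477.4 -114.1  169.8] err [ 85.3 248.4   5.2] rotvec [-0.247 -0.017 -0.006] F [-1.1  0.4 -4.8] T [-0.05  0.05 -0.02] open 19.0 q6 -0.31 rows 5
[1, -0.0011, 0.0508, 0.0133, -0.049, -0.003, -0.001]
[1, -0.0011, 0.0501, 0.0158, -0.049, -0.003, -0.001]
[1, -0.0011, 0.0492, 0.0183, -0.049, -0.003, -0.001]
[1, -0.0011, 0.0483, 0.0207, -0.049, -0.003, -0.001]
[1, -0.0011, 0.0472, 0.0231, -0.049, -0.003, -0.001]
```

View pics/w3.png

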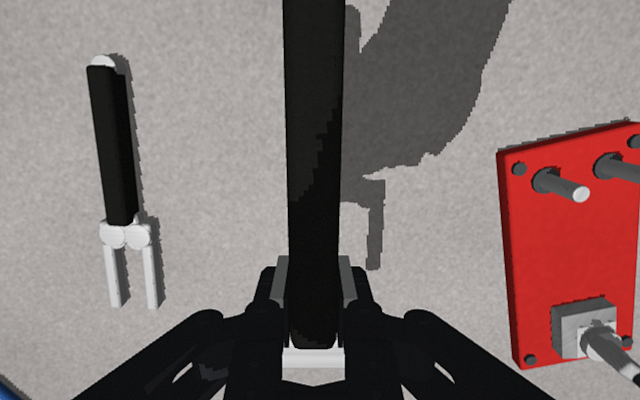

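View pics/s3.png

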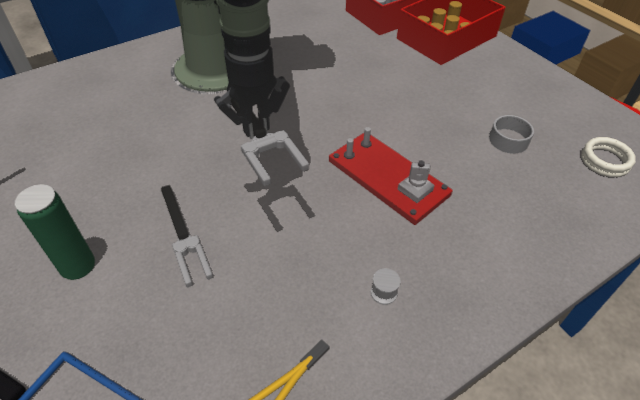

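Emit:
step_arm:
  rows:
    - [[1,-0.001,0.051,0.013,-0.049,-0.003,0],[1,-0.001,0.05,0.016,-0.049,-0.003,0],[1,-0.001,0.049,0.018,-0.049,-0.003,0],[1,-0.001,0.048,0.021,-0.049,-0.003,0],[1,-0.001,0.047,0.023,-0.049,-0.003,0],[1,0,0,0,0,0,0]]

```text
clock: 6.6
tool_pos: [555.1, 140.2, 157.5]
eef_rot: [-0.058, 0.714, 0.065, 0.694]
contact_force: [-0.6, 0.2, -5.1]
opening: 18.9
```

```bash
python3 - <<'E'
from h import *
c,s=np.cos(.1733),np.sin(.1733)
plan([648.4-87*c,149.3-87*s,175],.1733,clo=1)
grab('wrist','w4');grab('top','t4');grab('scene','s4')
E
```

```text
clock 6.6 pos [555.1 140.2 157.5] err [ 7.6 -5.9 17.5] rotvec [ 0.001 -0.027 -0.011] F [-0.6  0.2 -5.1] T [-0.05 -0.01 -0.02] open 18.9 q6 -0.06 rows 1
[1, -0.0178, -0.007, 0.006, 0.001, -0.027, -0.011]
```

View pics/w4.png

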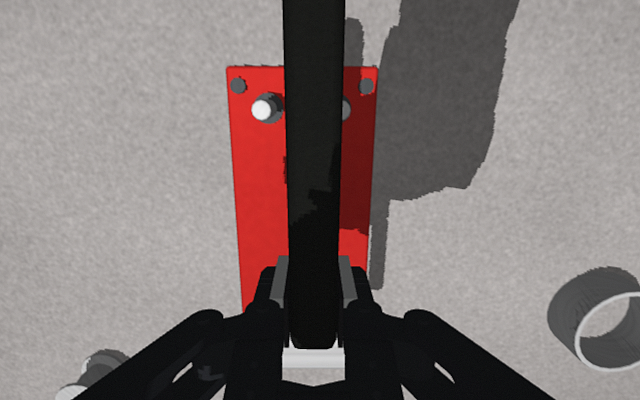

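View pics/t4.png

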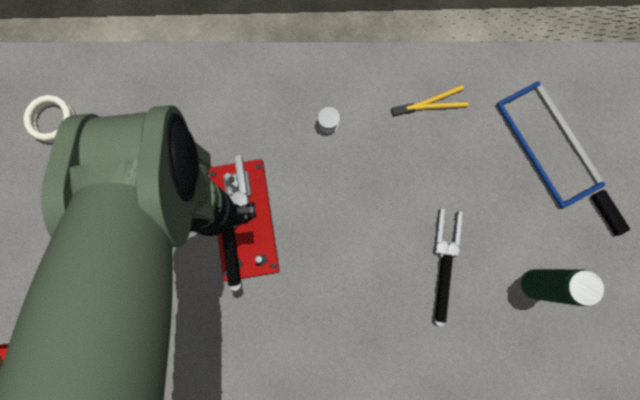

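View pics/s4.png

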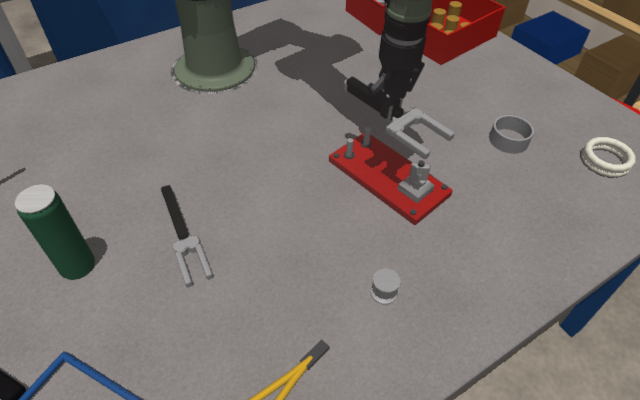

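Emit:
step_arm:
  rows:
    - [[1,0,-0.007,0.006,0,-0.027,-0.011],[1,0,0,0,0,0,0]]

```text
clock: 7.0
tool_pos: [560.7, 127.7, 156.8]
eef_rot: [-0.059, 0.705, 0.058, 0.704]
contact_force: [-0.2, 0.2, -4.4]
opening: 18.9
```

```bash
python3 - <<'E'
from h import *
c,s=np.cos(.1733),np.sin(.1733)
plan([648.4-87*c,149.3-87*s,130],.1733,1,clo=1)
for l in [(-165,-27,65),(-197,-60,20),(-197,60,20)]:
    print(l,proj('w4',[648.4+c*l[0]-s*l[1],149.3+s*l[0]+c*l[1],l[2]]))
grab('wrist','w5')
crop('w5',210,30,400,180,4,'w5c')
crop('w1',470,130,640,380,2.4,'w1c')
E
```

```text
clock 7.0 pos [560.7 127.7 156.8] err [  2.    6.6 -26.8] rotvec [-0.008 -0.002  0.002] F [-0.2  0.2 -4.4] T [ 0.03  0.02 -0.05] open 18.9 q6 -0.07 rows 1
[1, 0.0268, 0.0062, 0.0031, -0.008, -0.002, 0.002]
(-165, -27, 65) [262.3 111.6]
(-197, -60, 20) [225.4  66.6]
(-197, 60, 20) [380.2  66.8]
```

View pics/w5c.png

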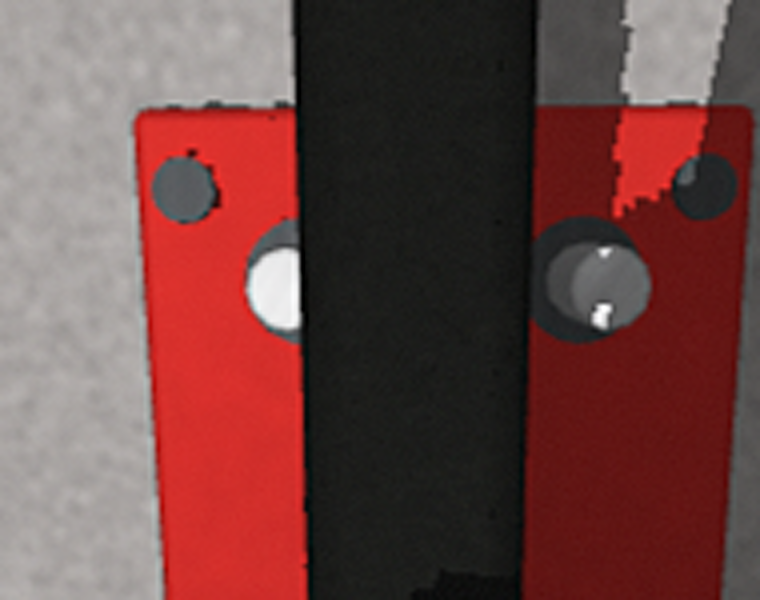

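View pics/w1c.png

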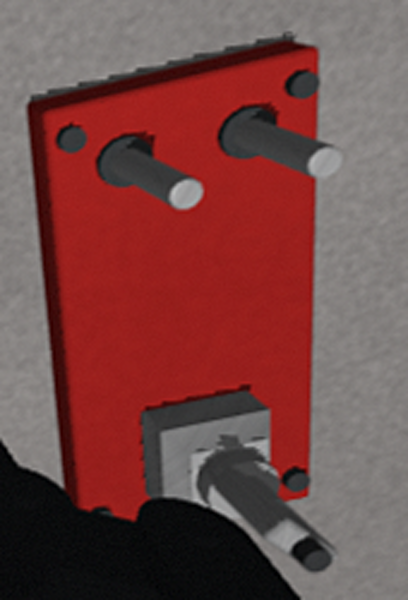

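```bash
python3 - <<'E'
from h import *
A=lambda x,y:(210+x/4-.5,30+y/4-.5)
B=lambda x,y:(470+x/2.4-.5,130+y/2.4-.5)
print(fit('w5',[(A(135,110),(-197,-60),20),(A(752,107),(-197,60),20),(A(286,287),(-165,-27),65),(A(611,287),(-165,27),65)]))
print(fit('w1',[(B(43,101),(-197,-60),20),(B(318,47),(-197,60),20),(B(186,193),(-165,-27),65),(B(325,160),(-165,27),65),(B(307,497),(53,60),20),(B(316,556),(0,0),100)]))
a=.1733;c,s=np.cos(a),np.sin(a)
for l in [(-165,-27,65),(-165,27,65),(-197,-60,20),(-197,60,20)]:
    print(l,proj('w5',[648.4+c*l[0]-s*l[1],149.3+s*l[0]+c*l[1],l[2]]),'tip' )
print(A(286,287),A(611,287),A(135,110),A(752,107))
s=bot.read_state()
print(Rn.from_quat(s['eef_rot']).as_matrix().round(3).tolist())
E
```

```text
(array([648.2, 147.4]), np.float64(0.1683), [[0.2, 1.4], [0.7, -1.4], [-0.6, 0.0], [-0.4, -0.0]])
(array([645.5, 145.2]), np.float64(0.1611), [[-2.3, 0.2], [2.4, -1.3], [1.6, 0.4], [0.6, 0.0], [-0.7, -0.2], [-1.5, 0.8]])
(-165, -27, 65) [282.3 103.2] tip
(-165, 27, 65) [363.6 102.4] tip
(-197, -60, 20) [242.6  57.4] tip
(-197, 60, 20) [400.6  55.8] tip
(281.0, 101.25) (362.25, 101.25) (243.25, 57.0) (397.5, 56.25)
[[-0.002, -0.165, 0.986], [-0.002, 0.986, 0.164], [-1.0, -0.002, -0.003]]
```

```bash
python3 - <<'E'
from h import *
a=.169;c,s=np.cos(a),np.sin(a)
plan([648-87*c,148-87*s,118],a,1,clo=1)
E
```

```text
clock 7.05 pos [560.6 127.8 156.9] err [  1.7   5.5 -38.9] rotvec [-0.004 -0.003  0.002] F [-0.  -0.4 -5.3] T [-0.03  0.08  0.01] open 18.7 q6 -0.07 rows 1
[1, 0.0388, 0.0053, 0.0027, -0.004, -0.003, 0.002]
```

Emit:
step_arm:
  rows:
    - [[1,0.018,0.003,0.001,-0.004,-0.003,0],[1,0.018,0.002,0.001,0,0,0],[1,0,0,0,0,0,0],[1,0,0,0,0,0,0]]

```text
clock: 7.55
tool_pos: [562.6, 130.7, 122.2]
eef_rot: [-0.059, 0.703, 0.058, 0.706]
contact_force: [0.4, -0.9, -3.9]
opening: 18.7
```

```bash
python3 - <<'E'
from h import *
a=.169;c,s=np.cos(a),np.sin(a)
plan([648-87*c,148-87*s,118],a,1,clo=1)
grab('scene','s6');grab('top','t6')
st=bot.read_state();T=Rn.from_quat(st['eef_rot']).as_matrix();p=np.array(st['tool_pos'])
# spanner axes: x=tool z, y=tool y, z=-tool x
def W(l): return p+T@np.array([2.9-l[2],l[1],l[0]+87])
P=[(36,29,16),(36,43,16),(36,-29,16),(36,-43,16),(-40,29,16),(-40,-29,16)]
N=[(26,26,37),(26,-26,37),(-26,-26,37),(-26,26,37),(0,0,100),(-165,27,65),(-165,-27,65)]
wn=lambda l:[648+c*l[0]-s*l[1],148+s*l[0]+c*l[1],l[2]]
for im in ['s6','t6']:
    pts=[proj(im,W(l)) for l in P]+[proj(im,wn(l)) for l in N]
    q=np.array(pts);x0,y0=(q.min(0)-12).astype(int);x1,y1=(q.max(0)+12).astype(int);k=min(700/(x1-x0),560/(y1-y0))
    crop(im,x0,y0,x1,y1,k,im+'c',pts)
E
```

```text
clock 7.55 pos [562.6 130.7 122.2] err [-0.4  2.6 -4.2] rotvec [-0.004  0.003  0.002] F [ 0.4 -0.9 -3.9] T [-0.02  0.03 -0.01] open 18.7 q6 -0.06 rows 1
[1, 0.0042, 0.0027, 0.0, -0.004, 0.003, 0.002]
```

View pics/s6c.png

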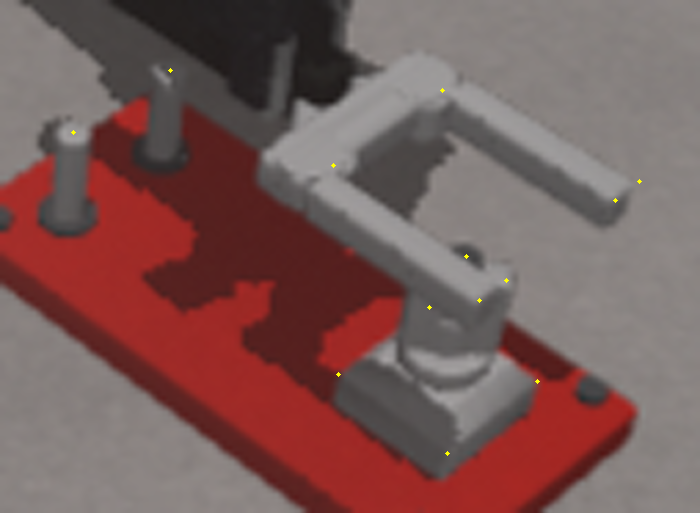

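View pics/t6c.png

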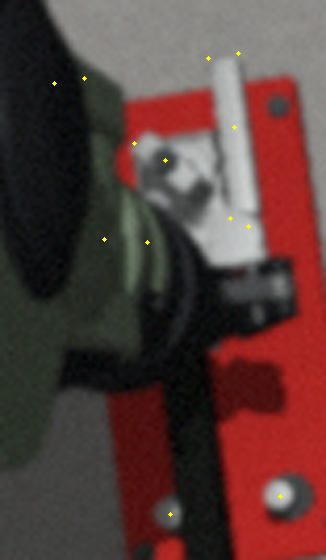

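Emit:
step_arm:
  rows:
    - [[1,0.02,0.002,0.001,-0.004,0.003,0.002],[1,0.02,0.001,0,0,0,0],[1,0.012,0.001,0,0,0,0],[1,0,0,0,0,0,0],[1,0,0,0,0,0,0]]

```text
clock: 8.28
tool_pos: [566.3, 135.1, 72.9]
eef_rot: [-0.06, 0.702, 0.06, 0.707]
contact_force: [-0.6, -0.2, -3.6]
opening: 18.9
```

```bash
cat > v.py <<'E'
from h import *
import sys
def look(tag):
    a=.169;c,s=np.cos(a),np.sin(a)
    grab('scene','s'+tag);grab('top','t'+tag);grab('wrist','w'+tag)
    st=bot.read_state();T=Rn.from_quat(st['eef_rot']).as_matrix();p=np.array(st['tool_pos'])
    def W(l): return p+T@np.array([2.9-l[2],l[1],l[0]+87])
    P=[(36,29,16),(36,43,16),(36,-29,16),(36,-43,16),(-40,29,16),(-40,-29,16)]
    N=[(26,26,37),(26,-26,37),(-26,-26,37),(-26,26,37),(0,0,100),(-165,27,65),(-165,-27,65)]
    wn=lambda l:[648+c*l[0]-s*l[1],148+s*l[0]+c*l[1],l[2]]
    out=[]
    for im in ['s'+tag,'t'+tag]:
        pts=[proj(im,W(l)) for l in P]+[proj(im,wn(l)) for l in N]
        q=np.array(pts);x0,y0=(q.min(0)-12).astype(int);x1,y1=(q.max(0)+12).astype(int)
        k=400/(x1-x0) if im[0]=='s' else 560/(y1-y0)
        crop(im,x0,y0,x1,y1,k,im+'c',pts); i=cv2.imread('pics/'+im+'c.png'); out.append(cv2.copyMakeBorder(i,0,580-i.shape[0],0,0,cv2.BORDER_CONSTANT))
    cv2.imwrite('pics/c'+tag+'.png',np.hstack(out)[:,:800])
E
python3 - <<'E'
from v import *
a=.169;c,s=np.cos(a),np.sin(a)
look('7')
plan([648-85.5*c-1.5*s,148-85.5*s+1.5*c,60],a,1,clo=1)
E
```

```text
clock 8.43 pos [566.2 135.1  72.9] err [ -2.8  -0.  -12.9] rotvec [0.    0.007 0.   ] F [-0.8 -0.3 -4.2] T [0.05 0.04 0.  ] open 18.8 q6 -0.06 rows 1
[1, 0.0129, 0.0005, -0.0028, 0.0, 0.007, 0.0]
```

View pics/c7.png

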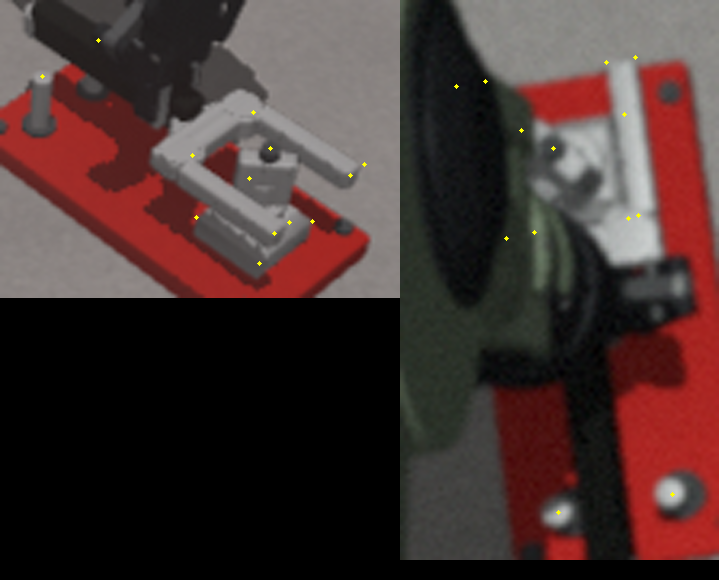

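View pics/w7.png

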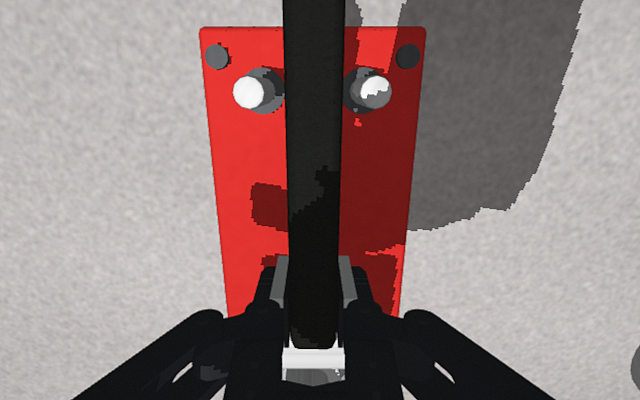

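Emit:
step_arm:
  rows:
    - [[1,0.012,0,-0.003,0,0.007,0],[1,0.012,0,0,0,0,0],[1,0.006,0,0,0,0,0],[1,0,0,0,0,0,0]]

```text
clock: 8.93
tool_pos: [563.0, 134.5, 40.8]
eef_rot: [-0.06, 0.705, 0.059, 0.705]
contact_force: [0.4, -0.1, -4.3]
opening: 18.9
```

```bash
python3 - <<'E'
from v import *
a=.169;c,s=np.cos(a),np.sin(a)
plan([648-85.5*c-1.5*s,148-85.5*s+1.5*c,23],a,1,clo=1)
E
```

```text
clock 8.93 pos [563.  134.5  40.8] err [  0.4   0.6 -17.8] rotvec [-0. -0.  0.] F [ 0.4 -0.1 -4.3] T [ 0.04  0.02 -0.01] open 18.9 q6 -0.06 rows 1
[1, 0.0178, 0.0005, 0.0005, -0.0, -0.0, 0.0]
```

Emit:
step_arm:
  rows:
    - [[1,0.005,0,0,0,0,0],[1,0.005,0,0,0,0,0],[1,0,0,0,0,0,0]]

```text
clock: 9.3
tool_pos: [563.4, 134.5, 30.2]
eef_rot: [-0.06, 0.704, 0.059, 0.705]
contact_force: [-0.6, -0.6, -4.1]
opening: 18.8
```

```bash
python3 - <<'E'
from v import *
a=.169;c,s=np.cos(a),np.sin(a)
plan([648-85.5*c-1.5*s,148-85.5*s+1.5*c,23],a,1,clo=1)
E
```

```text
clock 9.3 pos [563.4 134.5  30.2] err [ 0.1  0.6 -7.2] rotvec [-0.     0.     0.001] F [-0.6 -0.6 -4.1] T [ 0.    0.04 -0.06] open 18.8 q6 -0.06 rows 1
[1, 0.0072, 0.0006, 0.0002, -0.0, 0.0, 0.001]
```

No contact force, and the underside is already below the nut's chamfer. I'll continue down to the plate.

Emit:
step_arm:
  rows:
    - [[1,0.005,0,0,0,0,0],[1,0.002,0,0,0,0,0],[1,0,0,0,0,0,0]]

```text
clock: 9.68
tool_pos: [563.8, 134.6, 23.1]
eef_rot: [-0.06, 0.704, 0.059, 0.705]
contact_force: [-0.2, 0.6, -4.3]
opening: 19.1
```

```bash
python3 - <<'E'
from v import *
a=.169;c,s=np.cos(a),np.sin(a)
plan([648-85.5*c-1.5*s,148-85.5*s+1.5*c,23],a,1,clo=1)
look('8')
E
```

```text
clock 9.68 pos [563.8 134.6  23.1] err [-0.3  0.5 -0.1] rotvec [-0.     0.001  0.001] F [-0.2  0.6 -4.3] T [0.02 0.05 0.04] open 19.1 q6 -0.06 rows 1
[1, 0.0001, 0.0005, -0.0002, -0.0, 0.001, 0.001]
```

View pics/c8.png

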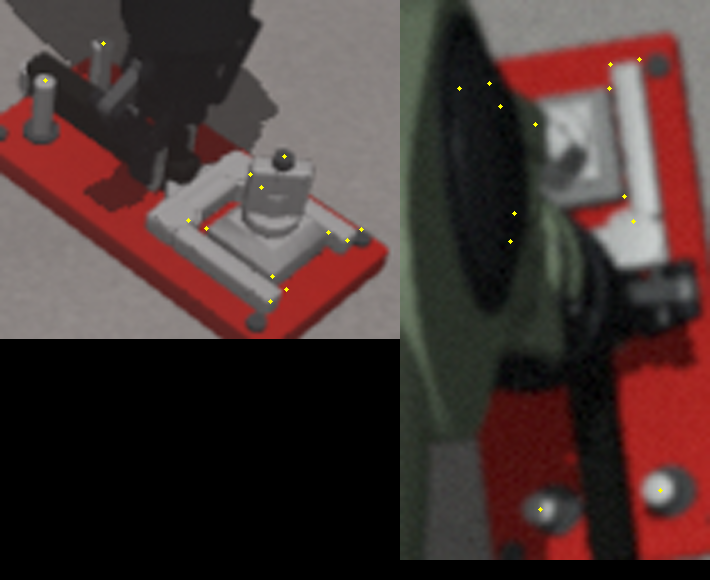

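Emit:
step_arm:
  rows:
    - [[1,0.002,0,0,0,0,0],[1,0.001,0,0,0,0,0],[1,0,0,0,0,0,0]]

```text
clock: 10.2
tool_pos: [563.9, 134.6, 23.1]
eef_rot: [-0.06, 0.704, 0.059, 0.705]
contact_force: [-0.8, -0.7, -3.6]
opening: 18.9
```

Emit:
step_arm:
  rows:
    - [[1,0.004,0,0,0,0,0],[1,0.003,0,0,0,0,0]]

```text
clock: 10.45
tool_pos: [564.1, 134.7, 22.8]
eef_rot: [-0.06, 0.703, 0.059, 0.706]
contact_force: [-9.1, -1.9, 21.2]
opening: 19.0
```

Contact with the plate at the expected height, so the spanner is seated. Next I'll release it.

Emit:
step_arm:
  rows:
    - [[0.5,-0.001,0,0,0,0,0],[0.5,0,0,0,0,0,0],[0.5,0,0,0,0,0,0],[0.5,-0.02,0,0,0,0,0],[0.5,-0.045,0,0,0,0,0],[0.2,-0.055,0,0,0,0,0],[0.2,-0.055,0,0,0,0,0],[0.2,0,0,0,0,0,0]]

```text
clock: 11.45
tool_pos: [565.0, 134.9, 202.3]
eef_rot: [-0.06, 0.703, 0.059, 0.707]
contact_force: [0.7, -0.0, -1.4]
opening: 68.5
```

```bash
python3 - <<'E'
from v import *
s=grab('wrist','w9');grab('scene','s9');grab('top','t9');print(s['tool_pos'],s['contact_force'])
crop('s9',310,110,470,230,4.5,'s9c');crop('t9',195,150,290,290,4,'t9c')
E
```

```text
[564.97109757 134.85629677 202.33608329] [ 0.66329879 -0.03636246 -1.37184559]
```

View pics/w9.png

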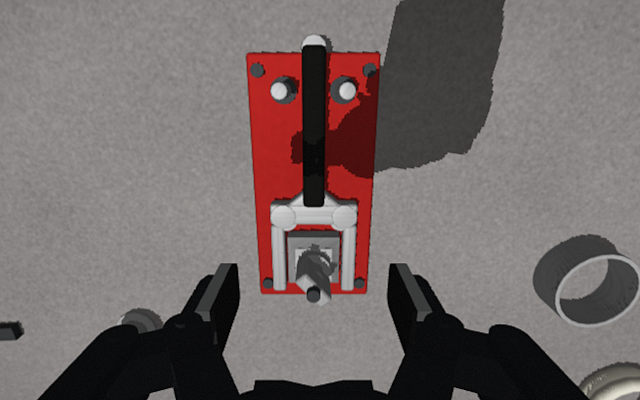

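View pics/s9c.png

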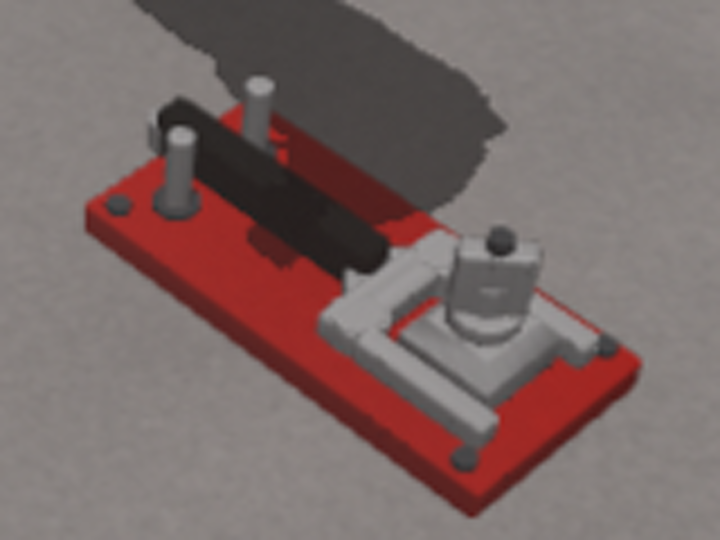

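View pics/t9c.png

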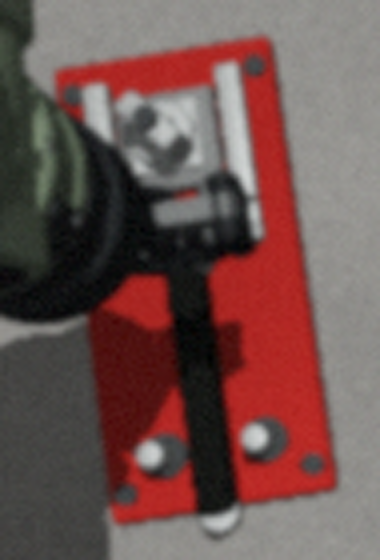

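The spanner is seated: jaw round the nut, handle between the posts. Now I'll read the wing's angle.

```bash
python3 - <<'E'
from v import *
crop('w9',270,210,360,310,6,'w9c'); crop('top0',220,165,255,205,14,'t0c')
i=[cv2.imread('pics/w9c.png'),cv2.imread('pics/t0c.png')]
i=[cv2.resize(x,None,fx=560/x.shape[0],fy=560/x.shape[0]) for x in i]
cv2.imwrite('pics/w.png',np.hstack(i)[:,:800]);print([x.shape for x in i])
E
```

```text
[(560, 504, 3), (560, 490, 3)]
```

View pics/w9c.png

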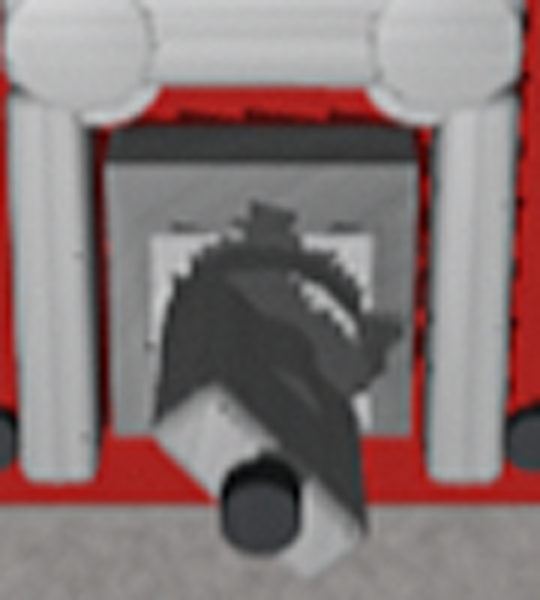

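View pics/t0c.png

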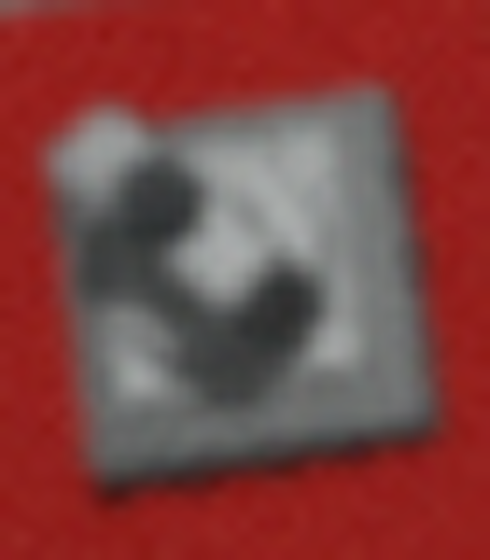

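```bash
python3 - <<'E'
from v import *
A=lambda x,y:(270+x/6-.5,210+y/6-.5)
P=[back('w9',A(*q),94)[:2] for q in [(215,383),(365,535),(310,578),(155,425)]]
print(P,np.mean(P,0))
for a,b in [(0,1),(3,2),(3,0)]:
    d=P[b]-P[a];print(np.linalg.norm(d),np.arctan2(d[1],d[0]))
print('screw',back('w9',A(261,512),100), back('w9',A(261,500),97))
for q in [(-165,27,65)]: pass
B=lambda x,y:(x,y)
print(fit('w9',[((280,91),(-165,-27),65),((347,91),(-165,27),65),((247,54),(-197,-60),20),((379.5,53),(-197,60),20)]))
# spanner on plate
print(fit('w9',[((314,40),(-211,0),34)  ,((278,288),(36,-36),36),((347.5,288),(36,36),36)]))
E
```

```text
[array([629.7, 138.2]), array([650.8, 163.5]), array([659.4, 157. ]), array([637.8, 130.9])] [644.425 147.4  ]
32.94389169481949 0.875669399238052
33.87875440449369 0.879459398025434
10.904127658827104 2.4080958886505135
screw [645.5 147.4 100. ] [645.5 147.4  97. ]
(array([648.3, 149. ]), np.float64(0.1737), [[-0.9, 0.7], [-0.4, -0.8], [0.4, 1.8], [0.9, -1.7]])
(array([647.7, 147.5]), np.float64(0.1639), [[6.3, 1.1], [-2.8, -1.2], [-3.5, 0.1]])
```

```bash
python3 - <<'E'
from v import *
plan([647.0,148,195],.875,4,clo=0.2)
E
```

```text
clock 11.6 pos [561.1 134.4 196.6] err [85.9 13.6 -1.6] rotvec [-0.706 -0.005 -0.001] F [ 0.6 -1.3  0.3] T [-0.03  0.04 -0.01] open 68.6 q6 -0.06 rows 4
[0.2, 0.0003, -0.0002, 0.0217, -0.177, -0.001, -0.0]
[0.2, 0.0003, -0.0041, 0.0214, -0.177, -0.001, -0.0]
[0.2, 0.0004, -0.0077, 0.0203, -0.177, -0.001, -0.0]
[0.2, 0.0004, -0.0112, 0.0186, -0.177, -0.001, -0.0]
```

Emit:
step_arm:
  rows:
    - [[0.2,0,0,0.022,-0.177,0,0],[0.2,0,-0.004,0.021,-0.177,0,0],[0.2,0,-0.008,0.02,-0.177,0,0],[0.2,0,-0.011,0.019,-0.175,0,0],[0.2,0,0,0,0,0,0],[0.2,0,0,0,0,0,0]]

```text
clock: 12.35
tool_pos: [641.0, 148.3, 181.0]
eef_rot: [-0.303, 0.647, 0.309, 0.628]
contact_force: [0.2, 1.0, 0.8]
opening: 68.2
```

```bash
python3 - <<'E'
from v import *
plan([647.0,148,120],.875,2,clo=0.2)
grab('wrist','w10');grab('top','t10')
crop('t10',195,150,290,290,4,'t10c')
E
```

```text
clock 12.35 pos [641.  148.3 181. ] err [  6.   -0.3 -61. ] rotvec [ 0.019 -0.021 -0.019] F [0.2 1.  0.8] T [ 0.04 -0.04  0.  ] open 68.2 q6 -0.78 rows 2
[0.2, 0.0304, -0.003, 0.0024, 0.01, -0.011, -0.01]
[0.2, 0.0305, -0.0027, 0.0021, 0.01, -0.011, -0.01]
```

View pics/w10.png

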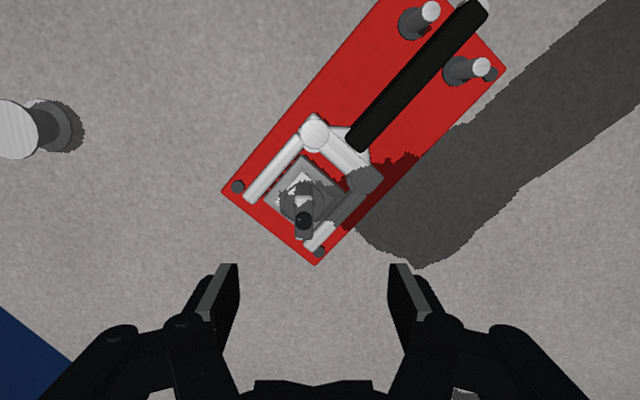

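Emit:
step_arm:
  rows:
    - [[0.2,0.03,-0.003,0.002,0.01,-0.011,-0.01],[0.2,0.03,-0.003,0.002,0.01,-0.01,-0.01],[0.2,0,0,0,0,0,0]]

```text
clock: 12.82
tool_pos: [645.9, 147.3, 121.7]
eef_rot: [-0.299, 0.64, 0.298, 0.642]
contact_force: [-0.9, 0.3, 0.2]
opening: 68.4
```

```bash
python3 - <<'E'
from v import *
plan([647.0,148,64],.875,2,clo=0.2)
grab('wrist','w11');print(proj('w11',[647,148,100]))
E
```

```text
clock 12.82 pos [645.9 147.3 121.7] err [  1.1   0.7 -57.7] rotvec [-0.004  0.002  0.003] F [-0.9  0.3  0.2] T [-0.04  0.05  0.04] open 68.4 q6 -0.76 rows 2
[0.2, 0.0288, -0.0001, 0.0005, -0.002, 0.001, 0.001]
[0.2, 0.0288, -0.0001, 0.0006, -0.002, 0.001, 0.001]
[313.  255.4]
```

View pics/w11.png

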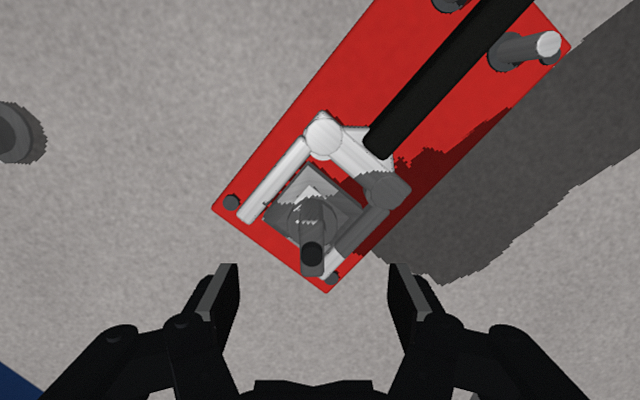

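Emit:
step_arm:
  rows:
    - [[0.2,0.028,0,0.001,0,0,0],[0.2,0.024,0,0,0,0,0],[0.2,0.003,0,0,0,0,0],[0.2,0,0,0,0,0,0]]

```text
clock: 13.38
tool_pos: [652.3, 149.0, 75.6]
eef_rot: [-0.3, 0.636, 0.296, 0.646]
contact_force: [-0.3, -0.2, -0.1]
opening: 68.3
```

Emit:
step_arm:
  rows:
    - [[1,0,0,0,0,0,0],[1,0,0,0,0,0,0],[1,0,0,0,0,0,0],[1,0,0,0,0,0,0],[1,0,0,0,0,0,0],[1,0,0,0,0,0,0],[1,0,0,0,0,0,0]]

```text
clock: 14.25
tool_pos: [651.2, 151.8, 79.2]
eef_rot: [-0.298, 0.635, 0.299, 0.647]
contact_force: [-1.8, 1.1, 0.6]
opening: 12.5
```

```bash
python3 - <<'E'
from v import *
plan([647.0,148,64],.169,4,clo=1)
grab('wrist','w12')
E
```

```text
clock 14.25 pos [651.2 151.8  79.2] err [ -4.2  -3.8 -15.2] rotvec [0.703 0.017 0.001] F [-1.8  1.1  0.6] T [ 0.15  0.13 -0.05] open 12.5 q6 -0.76 rows 4
[1, 0.0038, 0.0002, -0.0015, 0.176, 0.004, 0.0]
[1, 0.0038, -0.0, -0.0015, 0.176, 0.004, 0.0]
[1, 0.0038, -0.0003, -0.0014, 0.176, 0.004, 0.0]
[1, 0.0038, -0.0005, -0.0013, 0.176, 0.004, 0.0]
```

View pics/w12.png

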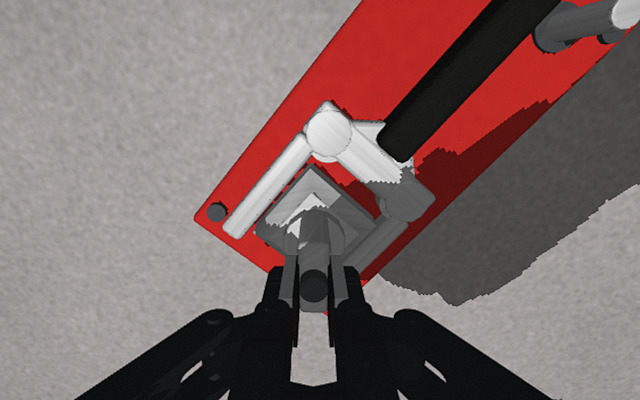

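The grip is about 15 mm too high. I'll reopen a little, lower the gripper and re-grip.

Emit:
step_arm:
  rows:
    - [[0.6,0,0,0,0,0,0],[0.6,0,0,0,0,0,0],[0.6,0.008,0,-0.003,0,0.017,0],[0.6,0.008,0,-0.002,0,0,0],[0.6,0,0,0,0,0,0]]

```text
clock: 14.92
tool_pos: [648.6, 147.1, 61.8]
eef_rot: [-0.301, 0.641, 0.295, 0.641]
contact_force: [-0.2, 0.2, -0.1]
opening: 33.8
```

```bash
python3 - <<'E'
from v import *
plan([647.0,148,63],.875,1,clo=.6)
E
```

```text
clock 14.93 pos [648.6 147.1  61.8] err [-1.6  0.9  1.2] rotvec [-0.004 -0.003  0.008] F [-0.2  0.2 -0.1] T [0.01 0.03 0.02] open 33.8 q6 -0.76 rows 1
[0.6, -0.0012, 0.0018, -0.0003, -0.004, -0.003, 0.008]
```

Emit:
step_arm:
  rows:
    - [[1,-0.001,0.001,0,0,0,0.008],[1,0,0,0,0,0,0],[1,0,0,0,0,0,0],[1,0,0,0,0,0,0],[1,0,0,0,0,0,0]]

```text
clock: 15.55
tool_pos: [647.5, 147.8, 62.8]
eef_rot: [-0.299, 0.642, 0.298, 0.64]
contact_force: [0.3, -0.3, -1.4]
opening: 13.2
```

```bash
python3 - <<'E'
from v import *
plan([647.5,148,63],.169,5,clo=1)
E
```

```text
clock 15.55 pos [647.5 147.8  62.8] err [-0.   0.2  0.2] rotvec [ 0.702 -0.004  0.   ] F [ 0.3 -0.3 -1.4] T [-0.02  0.06  0.02] open 13.2 q6 -0.76 rows 5
[1, -0.0, 0.0, 0.0, 0.14, -0.001, 0.0]
[1, -0.0, 0.0, 0.0, 0.14, -0.001, 0.0]
[1, -0.0, 0.0, 0.0, 0.14, -0.001, 0.0]
[1, -0.0, 0.0, 0.0, 0.14, -0.001, 0.0]
[1, -0.0, 0.0, 0.0, 0.14, -0.001, 0.0]
```

Emit:
step_arm:
  rows:
    - [[1,0,0,0,0.12,0,0],[1,0,0,0,0.12,0,0],[1,0,0,0,0.12,0,0],[1,0,0,0,0.1,0,0]]

```text
clock: 16.05
tool_pos: [647.1, 148.3, 62.8]
eef_rot: [-0.14, 0.694, 0.14, 0.692]
contact_force: [-0.5, -0.4, -0.8]
opening: 13.2
```

```bash
python3 - <<'E'
from v import *
plan([647.5,148,63],.169,1,clo=1)
E
```

```text
clock 16.05 pos [647.1 148.3  62.8] err [ 0.4 -0.3  0.2] rotvec [ 0.23  -0.004  0.   ] F [-0.5 -0.4 -0.8] T [0.04 0.02 0.23] open 13.2 q6 -0.28 rows 1
[1, -0.0002, -0.0005, 0.0002, 0.23, -0.004, 0.0]
```

Torque is 0.2 N m with negligible forces. I'll keep turning.

Emit:
step_arm:
  rows:
    - [[1,0,0,0,0.08,0,0],[1,0,0,0,0.06,0,0],[1,0,0,0,0.04,0,0]]

```text
clock: 16.42
tool_pos: [647.0, 148.6, 62.8]
eef_rot: [-0.076, 0.704, 0.075, 0.702]
contact_force: [-0.8, 1.3, -0.4]
opening: 12.7
```

```bash
python3 - <<'E'
from v import *
plan([647.5,148,63],.169,1,clo=1)
E
```

```text
clock 16.43 pos [647.  148.6  62.8] err [ 0.5 -0.6  0.2] rotvec [ 0.045 -0.004  0.   ] F [-0.8  1.3 -0.4] T [0.   0.08 0.14] open 12.7 q6 -0.1 rows 1
[1, -0.0002, -0.0007, 0.0004, 0.045, -0.004, 0.0]
```

Emit:
step_arm:
  rows:
    - [[1,0,0,0,0.05,0,0],[1,0,0,0,0.04,0,0]]

```text
clock: 16.68
tool_pos: [647.0, 148.8, 62.8]
eef_rot: [-0.044, 0.707, 0.043, 0.705]
contact_force: [-0.4, -0.7, -0.6]
opening: 13.2
```

```bash
python3 - <<'E'
from v import *
plan([647.5,148,63],.169,1,clo=1)
E
```

```text
clock 16.68 pos [647.  148.8  62.8] err [ 0.5 -0.8  0.2] rotvec [-0.046 -0.004  0.   ] F [-0.4 -0.7 -0.6] T [-0.03  0.07  0.2 ] open 13.2 q6 -0.01 rows 1
[1, -0.0002, -0.0008, 0.0004, -0.046, -0.004, 0.0]
```

Still only the running torque of about 0.2 N m, so it isn't at its stop yet. The lower nut's play is being taken up.

Emit:
step_arm:
  rows:
    - [[1,0,0,0,0.04,0,0],[1,0,0,0,0.04,0,0]]

```text
clock: 16.92
tool_pos: [647.0, 148.9, 62.8]
eef_rot: [-0.015, 0.708, 0.014, 0.706]
contact_force: [0.7, -0.2, -0.1]
opening: 13.5
```

```bash
python3 - <<'E'
from v import *
plan([647.5,148,63],.169,1,clo=1)
look('13');crop('w13',150,0,500,330,1.7,'w13c')
E
```

```text
clock 16.93 pos [647.  148.9  62.8] err [ 0.5 -0.9  0.2] rotvec [-0.128 -0.004  0.   ] F [ 0.7 -0.2 -0.1] T [0.04 0.06 0.19] open 13.5 q6 0.07 rows 1
[1, -0.0002, -0.0009, 0.0005, -0.128, -0.004, 0.0]
```

View pics/w13c.png

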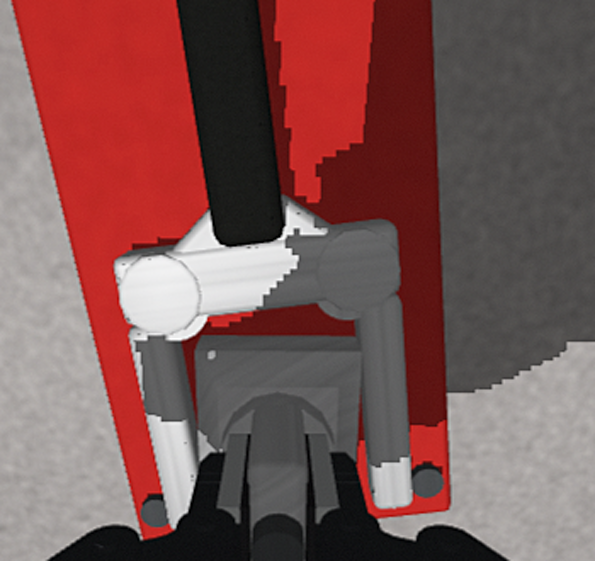

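View pics/c13.png

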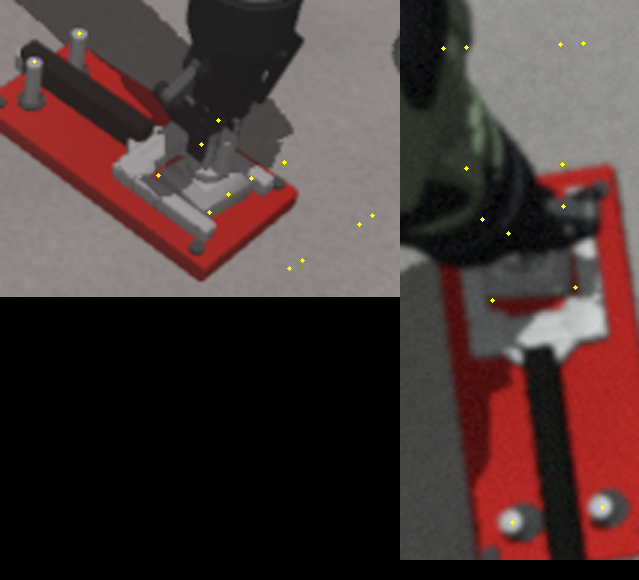

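Emit:
step_arm:
  rows:
    - [[1,0,0,0,0.04,0,0],[1,0,0,0,0.03,0,0]]

```text
clock: 17.32
tool_pos: [647.0, 149.0, 62.8]
eef_rot: [0.01, 0.708, -0.01, 0.706]
contact_force: [-0.5, -0.7, -1.1]
opening: 12.9
```

```bash
python3 - <<'E'
from v import *
plan([647.5,148,63],.169,1,clo=1)
E
```

```text
clock 17.32 pos [647.  149.   62.8] err [ 0.5 -1.   0.2] rotvec [-0.197 -0.004  0.   ] F [-0.5 -0.7 -1.1] T [0.01 0.   0.34] open 12.9 q6 0.14 rows 1
[1, -0.0003, -0.001, 0.0006, -0.197, -0.004, 0.0]
```

Emit:
step_arm:
  rows:
    - [[1,0,0,0,0.03,0,0],[1,0,0,0,0.03,0,0]]

```text
clock: 17.58
tool_pos: [646.9, 149.0, 62.8]
eef_rot: [0.03, 0.708, -0.031, 0.705]
contact_force: [-0.9, 0.3, 0.0]
opening: 13.2
```

```bash
python3 - <<'E'
from v import *
plan([647.5,148,63],.169,1,clo=1)
look('14');crop('w14',150,0,500,330,1.7,'w14c')
E
```

```text
clock 17.57 pos [646.9 149.   62.8] err [ 0.6 -1.   0.2] rotvec [-0.255 -0.003  0.001] F [-0.9  0.3  0. ] T [-0.1   0.02  1.66] open 13.2 q6 0.2 rows 1
[1, -0.0002, -0.0009, 0.0006, -0.255, -0.003, 0.001]
```

View pics/w14c.png

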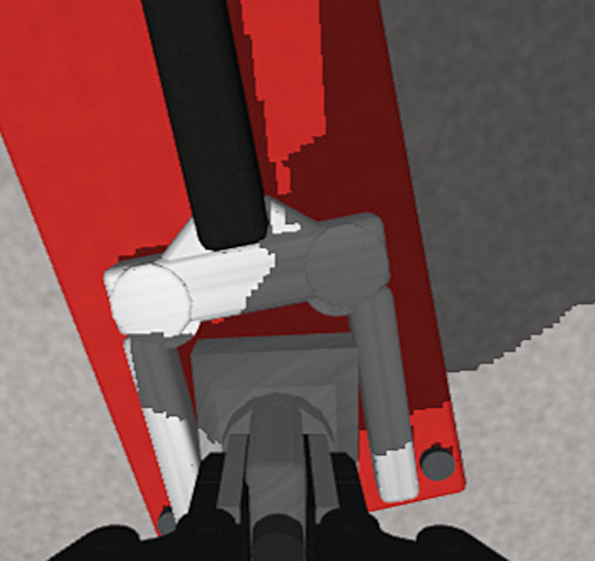

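Torque jumped to 1.7 N m, so the jam nut is against its stop, and its wing is square with the nut. I'll release and inspect.

Emit:
step_arm:
  rows:
    - [[0.5,0,0,0,0,0,0],[0.5,0,0,0,0,0,0],[0.5,0,0,0,0,0,0],[0.5,-0.02,0,0,0,0,0],[0.5,-0.045,0,0,0,0,0],[0.5,-0.055,0,0,0,0,0],[0.5,0,0,0,0,0,0],[0.5,0,0,0,0,0,0]]

```text
clock: 18.73
tool_pos: [647.4, 148.6, 185.7]
eef_rot: [0.034, 0.708, -0.034, 0.705]
contact_force: [-0.4, -0.3, -0.2]
opening: 42.8
```

```bash
python3 - <<'E'
from v import *
plan([647,148,200],.169,1,clo=.5)
grab('wrist','w15');grab('scene','s15')
crop('w15',220,20,420,310,2,'w15c');crop('s15',310,110,470,230,4.5,'s15c')
E
```

```text
clock 18.73 pos [647.4 148.6 185.7] err [-0.4 -0.6 14.3] rotvec [-0.265 -0.004 -0.   ] F [-0.4 -0.3 -0.2] T [-0.09  0.01  0.01] open 42.8 q6 0.21 rows 1
[0.5, -0.0143, -0.0006, -0.0004, -0.265, -0.004, -0.0]
```

View pics/w15.png

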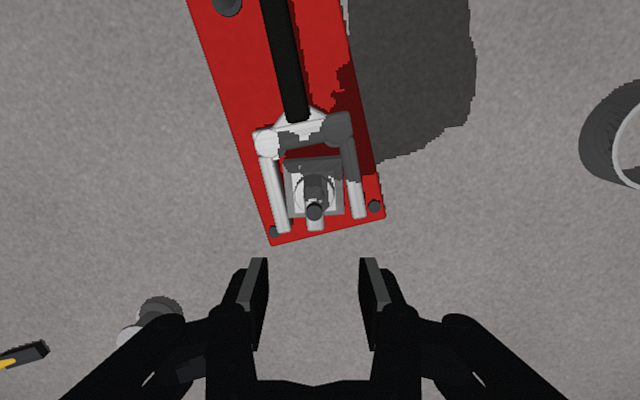

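View pics/s15c.png

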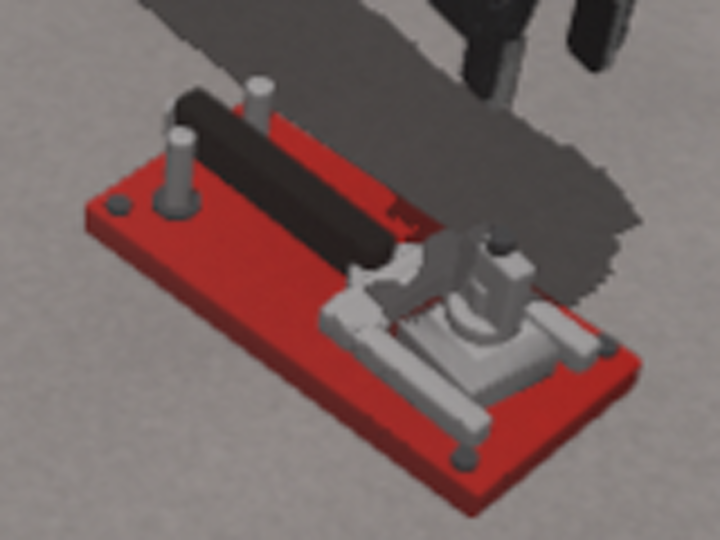

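```bash
python3 - <<'E'
from v import *
crop('w15',240,95,390,255,5,'w15c')
i=cv2.imread('pics/w15c.png')[200:];cv2.imwrite('pics/w15d.png',i)
E
```

```text
(no output)
```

View pics/w15d.png

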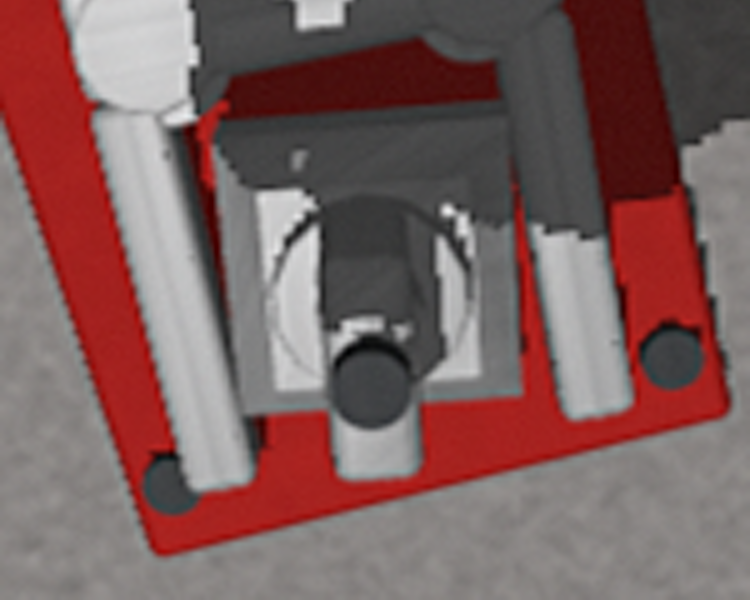

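```bash
python3 - <<'E'
from v import *
A=lambda x,y:(240+x/5-.5,95+(y+200)/5-.5)
def ang(p,q,z):
    d=(back('w15',A(*q),z)-back('w15',A(*p),z))[:2];return round(float(np.arctan2(d[1],d[0])),3)
print('plate y-edge',ang((155,555),(730,410),20)-np.pi/2)
print('nut z37 front',ang((245,413),(522,394),37)-np.pi/2,'right',ang((512,190),(522,394),37),'left',ang((222,200),(245,413),37))
print('wing front',ang((345,480),(415,476),94)-np.pi/2,'left',ang((330,330),(337,470),94),'right',ang((417,400),(421,465),94))
print('prongs L inner',ang((165,130),(255,470),36),'R inner',ang((533,240),(570,410),36),'L outer',ang((95,120),(187,480),36),'Router',ang((572,40),(632,405),36))
print('tip line',ang((220,490),(600,415),36)-np.pi/2)
E
```

```text
plate y-edge 0.17220367320510355
nut z37 front -0.023796326794896627 right -0.021 left -0.02
wing front -0.03779632679489664 left -0.059 right -0.029
prongs L inner 0.123 R inner 0.141 L outer 0.102 Router 0.104
tip line 0.1142036732051035
```

The wing, nut and stop readings agree: lower nut about 0.19 rad, jam nut about 1.0, handle against its post with the spanner flat. The gripper is clear and touching nothing, so I'm handing in.

```bash
python3 - <<'E'
from h import *
print(bot.finish_job())
E
```

```text
the job is handed in; nothing more can be done
None
```

The spanner is lying flat over the lower nut with its handle between the two posts. The jam nut is tight against its stop, though the wing sits about 9° past the handle's line. I handed in at about 18.8 s with the gripper open and clear above the work.

- **Spanner:** I lowered the 58 mm spanner over the nut until it touched the plate at the expected height. The pictures after release show the jaw round the nut.
- **Jam nut:** my first grip on the wing was about 15 mm too high, so I re-gripped lower and turned it clockwise. Torque ran at about 0.2 N m and then jumped to 1.7 N m at the stop. The last picture puts the wing square with the nut's faces to within about 0.02–0.04 rad, so `jam_nut` is about 1.0.
- **Alignment:** the nut took up its play and sits about 0.19 rad clockwise, which is within the stated 0.2. The handle swung about 0.055 rad clockwise towards a post. That leaves the wing about 0.15 rad past the handle's line. I left it there rather than turn the tight nut back.

Forces stayed low throughout; the highest I read was about 23 N, when pressing the spanner onto the plate.

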